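# Lift a sample vial out of a carousel and put it on the balance

## Task

Turn the vial carousel by its black knob until the red-capped vial stands centred over the lifter, at the yellow pointer, and press the orange end of the rocker all the way down so that the vial rises out of its cup. Take the vial out, stand it upright on the balance pan, setting it down gently and wholly on the pan, and let go; then press the grey end of the rocker all the way down so that the lifter goes home. Leave the black-capped vials in their cups and the other things where they are.

Things in the scene. Friction and masses are not known exactly. Their poses are not given: they have to be found in the camera images.
- stand: fixed white base of the carousel, 36 mm high: a round foot of radius 78 mm about its origin, and a block 150 mm (x) by 110 mm that reaches out to y = -172 mm and carries the rocker. Origin: centre of the round foot on the worktop, under the carousel's axis; z up. The lifter is at (0, -55) mm in its frame; a yellow pointer, 76 mm high, stands beside it at (0, -81) mm
- carousel: grey wheel on the stand, turning on a vertical axis (friction 0.06 N m, stays where left, at least half a turn either way). Six white cups (bore 24 mm, outside 30 mm, floor 3 mm and rim 56 mm above the origin) centred every 60 degrees on a circle of radius 55 mm, the first on its own x axis. Origin: on the axis at the underside, 40 mm above the worktop; the rims are 96 mm above the worktop
- knob (a point): top centre, on the wheel's axis, of the round black fluted knob that turns the carousel: 36 mm diameter, its gripping part reaches from 2 to 32 mm below this point; it ends 38 mm above the cup rims
- lift_point (a point): fixed point on the lifter's axis, at the height of the cups' floors (43 mm above the worktop). The brass-headed lifter, 9 mm across, comes up here through the hole in the floor of whichever cup stands over it; it raises the vial in that cup by 34 mm if the vial is within 7 mm of this point horizontally
- rocker (a joint): angle of the ejector rocker in rad: 0 = grey end fully down, lifter home; 0.66 = orange end fully down, lifter fully up. Turns about a level axle along the stand's y axis, 60 mm above the worktop at (0, -142) mm in the stand's frame; stays where it is left; takes about 2 N at a pad, 10 N does no harm
- orange_pad (a point): centre of the top face of the orange pad (32 x 34 mm) at the rocker's end toward the stand's -x; pressed down it goes from 87 to 52 mm above the worktop and raises the lifter
- grey_pad (a point): centre of the top face of the grey pad (32 x 34 mm) at the rocker's end toward the stand's +x; pressed down it goes from 87 to 52 mm above the worktop and lowers the lifter
- red_vial: glass vial with a red screw cap, 22 mm diameter, 51 mm tall, about 25 g, loose in a cup; origin at the centre of its underside, z up through the cap. Seated, its cap is 2 mm below the cup's rim and cannot be gripped; raised by the lifter it stands 32 mm above the rim; its top 5 mm give no hold, grip below them
- black_vial_a: the same vial with a black cap, in another cup of the carousel: not to be taken out; origin at the centre of its underside
- black_vial_b: another black-capped vial in the carousel: not to be taken out; origin at the centre of its underside
- balance: fixed grey bench balance, 150 mm (x) by 130 mm (y), case 48 mm high; origin at the centre of its underside, dark display toward -x. A big fixed water bath (front face at about x = 0.62, right of y = -0.10, some 0.2 m high) stands behind it: carry in a straight line in front of the bath, not in an arc
- pan (a point): centre of the top face of the balance's round steel pan, 90 mm diameter, 60 mm above the worktop, 22 mm from the balance's origin along its x
- bottle: square white sample bottle with black cap, 49 x 49 x 116 mm, bystander; origin at the centre of its underside
- timer: small white bench timer, 47 x 62 x 58 mm, bystander; origin at the centre of its underside
- cuvette_case: dark flat case, 45 x 90 x 29 mm, bystander; origin at the centre of its underside
- tape: roll of tan tape lying flat, 98 mm across, 25 mm high, bystander; origin at the centre of its underside

How it is judged:
By the outcome, as a careful person would: the job done as asked, in the order asked, and still so for the second after the job is handed in, with the robot touching nothing.
It also fails if it takes over 64 s, if anything falls off the work surface, if the arm or the gripper's body presses on something with over 40 N, if the wrist force passes 120 N, or if a joint passes its speed limit or range.

## Robot

A 6-joint arm with a two-finger parallel gripper is mounted at the origin on a cart in front of the work surface, level with it; the furniture and walls round the work are solid. World frame = base frame: x ahead of the robot, y to its left, z up, the work surface at z = 0. Lengths are in mm, angles in rad, forces in N, time in s.
With the tool pointing down it reaches from about 225 to 875 mm from the base axis. Payload 3.4 kg.
Tool frame: the origin (TCP) lies midway between the tips of the shut fingers; the grasp point (between the pads) lies 19 mm behind it; z points along the fingers, y is the line along which they close (so a half turn about z gives the same grasp; the last joint's range is limited). The gripper opens to 85 mm and grips with 20 to 120 N. Pads are 22 mm wide; open, the fingers measure 114 mm over their backs; the gripper's body (76 mm by 85 mm) begins 54 mm behind the grasp point. The pads swing forward as they close: fully open they stand 13 mm farther back than shut.
Start: joints at [1.223, 0.276, 1.505, -0, 1.361, -0.121], TCP at [129.309, 560.305, 231.328] pointing down, gripper open.
Joint ranges: [-2.89, 2.89], [-0.75, 2.08], [0.22, 2.7], [-1.18, 4.32], [0.11, 2.71], [-2.7, 2.7]. Speed limits (rad/s): [2.57, 2.57, 3.14, 3.14, 3.14, 3.14].

## Interface

Orientations are given as a unit quaternion [w, x, y, z].
In Python, from rig import ctrl gives the robot as it stands. Calls block until the motion is done:
- ctrl.goto(position, orientation): joint-space move of the TCP to a pose.
- ctrl.line_to(position, frame=None, max_speed=150, until_force=None): straight line of the TCP; frame=None keeps the orientation; max_speed is the mean speed in mm/s. With until_force (N) it stops when the force on the tool has changed by that much, and returns True; else False.
- ctrl.move_joints(angles): joint-space move.
- ctrl.set_gripper(opening): finger opening in mm; the grip force is fixed at half the most; returns when the fingers have stopped.
- ctrl.dwell(seconds).
- ctrl.solve_ik(position, orientation): joint angles nearest the present ones, or None.
- ctrl.get_obs(): the state.
- ctrl.camera(name): name is "scene" or "top" or "wrist"; returns the picture (400x640x3 uint8, red, green, blue); there is no depth.
- ctrl.camera_info(name): a dict with "fx", "fy", "cx", "cy" (pixels), "extrinsics" (4x4, takes a point from world to camera coordinates); the wrist camera has in their place "tool_from_camera" (4x4, takes a point from camera to tool coordinates, whose origin is the TCP and whose axes are the flange's). Camera axes: x right, y up, looking along -z (the intrinsics and any distortion apply to the point x, -y, -z); pixel columns grow to the right and rows downward; lengths in mm; the calibration is good to about 2 mm. The wrist camera is an equidistant fisheye: a pixel r from the principal point sees the ray r / f radians off the axis. A picture is of the moment at which its call begins: read the wrist's pose just before it. camera_info takes no time and is no camera call.
A pose or a line that the arm cannot do raises ctrl.PlanningError and nothing moves.
- ctrl.sign_off(): hands the job in; it is judged then, once.
The state is a dict: "clock": time; "joint_positions": joint angles; "qd": joint speeds; "effort": joint torques, N m; "position": TCP position; "ee_rot": TCP orientation; "force": force on the tool from outside, world axes, zero at the start; "torque": the same for the moment, N m; "width": finger opening in mm; "grip_force": force on a finger pad.
Only numpy, scipy, OpenCV 4.12 (cv2) and the standard library are available. Lean on these libraries where they do the work, as an engineer would, in place of code of your own. Each camera call takes 0.05 s, during which the arm holds its last target. There are 200 camera calls.

## Working session

There is one attempt and no reset: what is moved stays moved. The work goes in short steps, each a Python script; the robot and the scene stay as the last script left them, time stands still between calls to the robot, and variables do not carry over. Pictures are saved under pics/ and viewed, at most 10 in all, crops included, and the job is handed in when it is done.

```bash
mkdir -p pics; ls
python3 - <<'E'
from rig import ctrl
import cv2,numpy as np
for n in ("scene","top"):
    im=ctrl.camera(n); cv2.imwrite(f"pics/{n}0.png",im[:,:,::-1])
    i=ctrl.camera_info(n); print(n,{k:(np.round(v,3).tolist() if k=="extrinsics" else v) for k,v in i.items()})
print(ctrl.camera_info("wrist")); print(ctrl.get_obs())
E
```

```text
pics
scene {'fx': 367.4076913779392, 'fy': 367.4076913779392, 'cx': 316.5261143621154, 'cy': 194.8642382565806, 'extrinsics': [[0.608, -0.794, 0.01, -459.286], [0.428, 0.338, 0.838, -341.831], [-0.668, -0.506, 0.545, -916.758], [0.0, 0.0, 0.0, 1.0]]}
top {'fx': 392.1135817239307, 'fy': 392.1135817239307, 'cx': 318.70264450167673, 'cy': 201.92264225060143, 'extrinsics': [[-0.003, -1.0, -0.021, -63.492], [0.984, -0.006, 0.178, -634.47], [-0.178, -0.02, 0.984, -1552.284], [0.0, 0.0, 0.0, 1.0]]}
{'fx': 309.70691628693146, 'fy': 309.70691628693146, 'cx': 314.52936998705, 'cy': 196.27051866220634, 'tool_from_camera': array([[ 9.22450494e-05,  9.61087392e-01,  2.76244488e-01,
         6.98390100e+01],
       [ 9.99999940e-01, -1.80834040e-04,  2.95217734e-04,
        -4.33317627e-02],
       [ 3.33684448e-04,  2.76244444e-01, -9.61087351e-01,
        -1.42067510e+02],
       [ 0.00000000e+00,  0.00000000e+00,  0.00000000e+00,
         1.00000000e+00]])}
{'clock': 0.1, 'joint_positions': array([ 1.22298284e+00,  2.76517331e-01,  1.50599455e+00, -4.23655661e-06,
        1.36071625e+00, -1.20966017e-01]), 'qd': array([ 0.00025768, -0.00182568, -0.00188214, -0.00052523,  0.00104619,
       -0.0012272 ]), 'effort': array([ 2.19574955e-03, -4.17702091e+01, -2.46405262e+01, -2.64412811e-04,
        5.82000503e-03, -6.49412556e-06]), 'position': array([129.14724424, 559.82490875, 230.53922033]), 'ee_rot': array([-1.87904724e-04,  1.13180216e-01,  9.93574139e-01, -7.95859941e-04]), 'force': array([ 0.21925073, -0.48326715, -0.46277111]), 'torque': array([-0.01539007,  0.05370124,  0.02933049]), 'grip_force': 0.0, 'width': 85.15443908649053}
```

View pics/scene0.png

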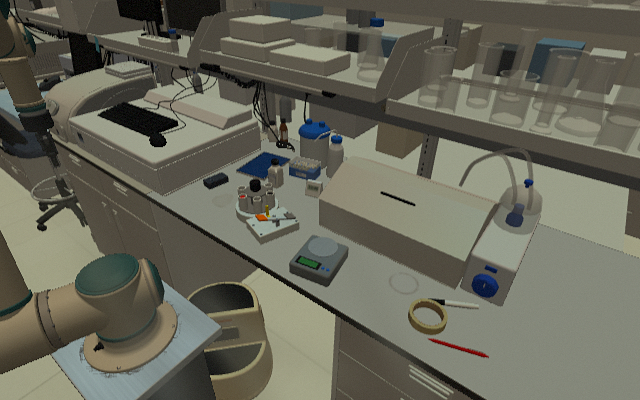

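View pics/top0.png

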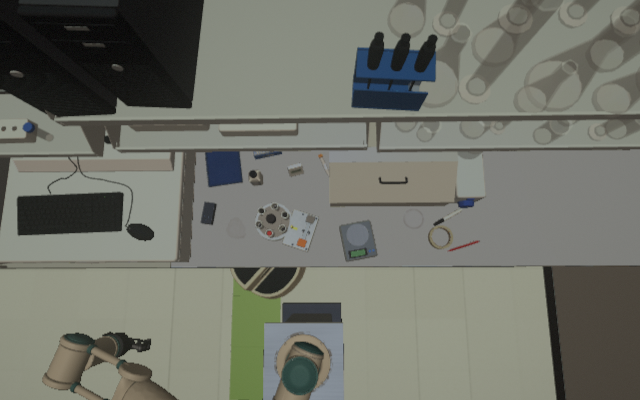

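The scene view shows the carousel at (257,203) and the balance at (320,258). In the top view the carousel knob is at (271,219), the orange pad at (302,242), the grey pad at (311,219), the pan at (358,234), and a red cap at about (269,234). Next I'll look from closer with the wrist camera.

```bash
cat > h.py <<'E'
from rig import ctrl
import cv2,numpy as np
from scipy.spatial.transform import Rotation as R
def q2R(q): return R.from_quat(np.r_[q[1:],q[0]]).as_matrix()
def down(yaw):  # tool z down, tool x axis at yaw in world
    c,s=np.cos(yaw),np.sin(yaw)
    M=np.array([[c,s,0],[s,-c,0],[0,0,-1.]])
    q=R.from_matrix(M).as_quat(); return np.r_[q[3],q[:3]]
def pose():
    o=ctrl.get_obs(); T=np.eye(4); T[:3,:3]=q2R(o["ee_rot"]); T[:3,3]=o["position"]; return T
def cam(name,T=None):
    i=ctrl.camera_info(name)
    C=T@i["tool_from_camera"] if name=="wrist" else np.linalg.inv(i["extrinsics"])
    return i,C
def ray(name,uv,T=None):
    i,C=cam(name,T); x,y=(uv[0]-i["cx"])/i["fx"],(uv[1]-i["cy"])/i["fy"]
    if name=="wrist":
        r=np.hypot(x,y); s=np.sin(r)/max(r,1e-9); d=np.array([x*s,-y*s,-np.cos(r)])
    else: d=np.array([x,-y,-1.])
    return C[:3,3],C[:3,:3]@d
def onplane(name,uv,z,T=None):
    o,d=ray(name,uv,T); return o+d*(z-o[2])/d[2]
def project(name,p,T=None):
    i,C=cam(name,T); p=np.linalg.inv(C)@np.r_[p,1]; v=np.array([p[0],-p[1],-p[2]])
    if name=="wrist":
        t=np.arctan2(np.hypot(*v[:2]),v[2]); n=np.hypot(*v[:2])+1e-9; a=v[:2]/n*t
    else: a=v[:2]/v[2]
    return np.array([i["cx"]+i["fx"]*a[0],i["cy"]+i["fy"]*a[1]])
def snap(fn):
    T=pose(); im=ctrl.camera("wrist"); cv2.imwrite(f"pics/{fn}.png",im[:,:,::-1]); np.save(f"pics/{fn}.npy",T); return T,im
E
python3 - <<'E'
from h import *
for n,uv,z in [("knob",(271,219),134),("orange",(302,242),87),("grey",(311,219),70),("pan",(358,234),60),("red",(269,234),94)]:
    print(n,onplane("top",uv,z).round())
k=onplane("top",(275,222),100)
for yaw in (0,-0.5,0.5,np.pi/2,-np.pi/2):
    p=[k[0]-70,k[1],330]
    j=ctrl.solve_ik(p,down(yaw)); print(yaw,None if j is None else np.round(j,2))
E
```

```text
knob [554. 117. 134.]
orange [468.  -0.  87.]
grey [562. -35.  70.]
pan [ 501. -224.   60.]
red [500. 130.  94.]
0 [ 0.08  0.1   1.49 -0.    1.55  1.65]
-0.5 [ 0.08  0.1   1.49 -0.    1.55  2.15]
0.5 [ 0.08  0.1   1.49 -0.    1.55  1.15]
1.5707963267948966 [ 0.08  0.1   1.49 -0.    1.55  0.08]
-1.5707963267948966 None
```

Run:
```python
from h import *
ctrl.goto([430,90,300],down(0)); ctrl.dwell(0.2)
T,im=snap("w1"); print(T.round(2),ctrl.get_obs()["clock"])
for p in ([554,117,134],[468,0,87],[501,-224,60]): print(project("wrist",np.array(p),T))
cv2.imwrite("pics/w1b.png",cv2.resize(im[0:400,:,::-1],(800,500),interpolation=cv2.INTER_CUBIC))
```

```text
[[  1.     0.    -0.   429.95]
 [  0.    -1.     0.    90.52]
 [ -0.    -0.    -1.   299.89]
 [  0.     0.     0.     1.  ]] 2.375
[287.40785747  56.32393383]
[391.88704738 138.87142424]
[530.2677465  123.54582169]
```

View pics/w1b.png

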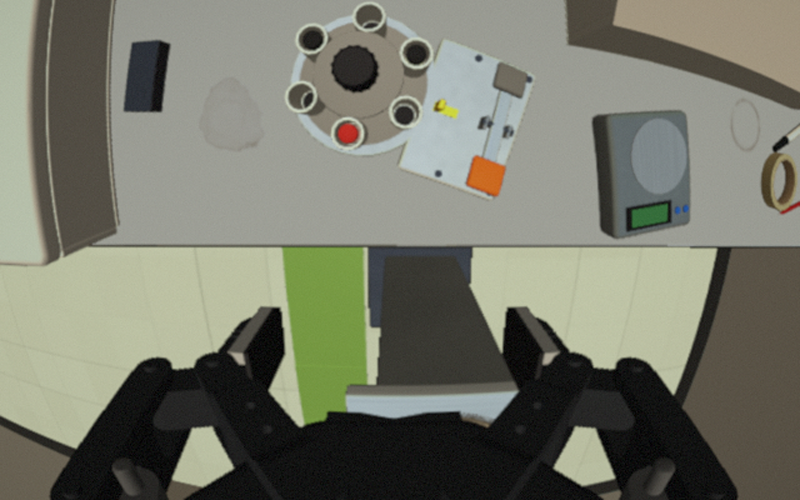

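The wrist view (scaled 1.25×) shows the knob at (355,68), the red cap at (347,133), the yellow pointer at (447,108), the orange pad at (487,175), the grey pad at (510,79) and the pan at (659,157). I'll use masks to get the numbers.

```bash
cat >> h.py <<'E'
def cen(m,near=None):
    n,l,s,c=cv2.connectedComponentsWithStats(m.astype(np.uint8))
    k=[i for i in range(1,n) if s[i,4]>12]
    if near is None: i=max(k,key=lambda i:s[i,4])
    else: i=min(k,key=lambda i:np.hypot(*(c[i]-near))-0.05*min(s[i,4],400))
    return c[i],s[i]
def masks(im):
    h=cv2.cvtColor(im,cv2.COLOR_RGB2HSV).astype(int); H,S,V=h[...,0],h[...,1],h[...,2]
    return dict(red=((H<4)|(H>174))&(S>180)&(V>90),orange=(H>=5)&(H<=14)&(S>190)&(V>120),yellow=(H>=22)&(H<=34)&(S>160)&(V>100))
E
python3 - <<'E'
from h import *
T=np.load("pics/w1.npy"); im=cv2.imread("pics/w1.png")[:,:,::-1].copy()
m=masks(im); P={}
for n,z,w in (("red",94,None),("orange",87,None),("yellow",76,None)):
    x=m[n].copy(); x[170:]=0
    c,s=cen(x); P[n]=onplane("wrist",c,z,T); print(n,c,s,P[n].round(1))
g=im.max(2); 
k=np.zeros_like(g); k[30:80,255:312]=(g[30:80,255:312]<55)
c,s=cen(k); print("knob",c,s,onplane("wrist",c,134,T).round(1), onplane("wrist",c,125,T).round(1))
# pan: ellipse / circle
sub=im[85:165,495:560]; hs=cv2.Canny(cv2.GaussianBlur(sub,(3,3),0),30,80)
cc=cv2.HoughCircles(cv2.cvtColor(sub,cv2.COLOR_RGB2GRAY),cv2.HOUGH_GRADIENT,1,30,param1=80,param2=12,minRadius=18,maxRadius=34); print("pan",cc[0,:3]+[495,85,0])
for q in cc[0,:2]: print(onplane("wrist",q[:2]+[495,85],60,T).round(1))
gr=cv2.cvtColor(im[:140,220:360],cv2.COLOR_RGB2GRAY)
cc=cv2.HoughCircles(cv2.resize(gr,None,fx=3,fy=3,interpolation=cv2.INTER_CUBIC),cv2.HOUGH_GRADIENT,1,60,param1=100,param2=18,minRadius=28,maxRadius=48)[0]
for q in cc: 
    uv=q[:2]/3+[220,0]-0.33; print("circ",uv.round(1),q[2],onplane("wrist",uv,96,T).round(1))
cv2.imwrite("pics/crop1.png",np.hstack([cv2.resize(im[:140,220:440,::-1],(660,420),interpolation=cv2.INTER_CUBIC)]))
E
```

```text
red [277.82080925 106.46820809] [271 100  15  14 173] [504.1 131.3  94. ]
orange [388.38294314 140.47993311] [374 126  29  30 598] [466.    4.2  87. ]
yellow [355.76576577  86.71171171] [348  80  18  14 111] [528.   42.3  76. ]
knob [283.68549172  54.624148  ] [ 266   37   36   37 1027] [555.8 120.7 134. ] [557.5 121.5 125. ]
pan [[522.5        119.5         25.70000076]]
[ 505.3 -208.    60. ]
circ [240.2  76.5] 39.4 [539.7 173.5  96. ]
circ [332.8  41.8] 39.0 [577.3  70.4  96. ]
circ [294.8  14.8] 42.1 [609.6 112.3  96. ]
circ [323.5  90.5] 34.9 [521.5  80.6  96. ]
circ [249.8  29.8] 35.0 [593.9 162.7  96. ]
circ [279.2 106.8] 35.5 [503.6 129.5  96. ]
```

Run:
```python
from h import *
T=np.load("pics/w1.npy")
c=np.array([557.4,121.4])
pts=np.array([[539.7,173.5],[577.3,70.4],[609.6,112.3],[521.5,80.6],[593.9,162.7],[503.6,129.5]])
a=np.degrees(np.arctan2(*(pts-pts.mean(0)).T[::-1])); print(pts.mean(0),a,np.hypot(*(pts-pts.mean(0)).T))
off=(a-a[5]+30)%60-30; red=a[5]+off.mean(); print("red angle",red)
g=onplane("wrist",(408,63.2),52,T)[:2]-c; print("grey",g,np.degrees(np.arctan2(g[1],g[0]))-np.degrees(np.arctan2(-142,54)))
turn=np.radians((-110-red)%360); print("turn",np.degrees(turn))
y0=np.pi/2-turn/2
ctrl.goto([*c,250],down(y0)); ctrl.line_to([*c,105],max_speed=120,until_force=8)
print(ctrl.get_obs()["position"]); ctrl.set_gripper(30)
o=ctrl.get_obs(); print(o["width"],o["grip_force"],o["force"])
j=np.array(o["joint_positions"]); j[5]-=turn; print(j[5]); ctrl.move_joints(j)
o=ctrl.get_obs(); print(o["position"],o["clock"],o["force"],o["torque"])
ctrl.set_gripper(85); ctrl.line_to([*c,200]); 
ctrl.goto([430,90,260],down(0)); ctrl.dwell(.2); T,im=snap("w2"); print(ctrl.get_obs()["clock"])
m=masks(im)
for n,z in (("red",94),("orange",87),("yellow",76)):
    x=m[n].copy(); x[180:]=0
    u,s=cen(x); print(n,u,s,onplane("wrist",u,z,T).round(1))
cv2.imwrite("pics/w2b.png",cv2.resize(im[:200,220:480,::-1],(780,600),interpolation=cv2.INTER_CUBIC))
```

```text
[557.6 121.5] [ 108.99503923  -68.91742151  -10.03312055 -131.43293079   48.61775633
  171.57303098] [54.9946361  54.76586528 52.80757521 54.5529101  54.91019942 54.58937626]
red angle 169.8003922813033
grey [   6.88895306 -149.78426742] -18.187572376067976
turn 80.19960771869671
[558.01335611 121.45977024 105.79089874]
34.00874975332504 59.91312362020835 [-1.7341704  -0.84603349  5.15122092]
-0.6073174200524185
[558.80001109 121.44624156 105.60883388] 6.3333 [ 5.27366973  0.23919588 -1.61257361] [-0.09263266 -0.49131426  0.05400299]
9.8417
red [334.43171806  70.57268722] [326  63  18  16 227] [539.5  70.4  94. ]
orange [396.57370518 144.33997344] [381 128  32  34 753] [466.1   4.3  87. ]
yellow [360.05109489  84.40875912] [351  77  20  15 137] [527.7  42.5  76. ]
```

View pics/w2b.png

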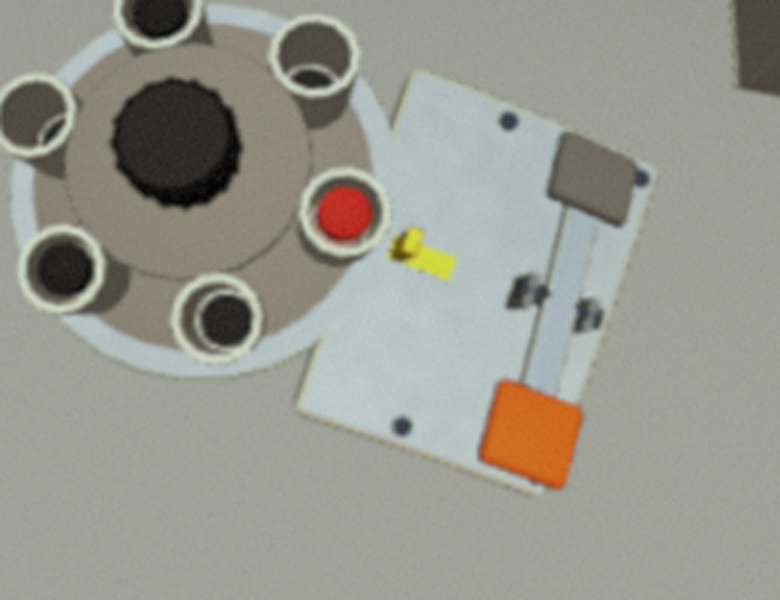

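The red cap sits beside the pointer: in the crop it is at (345,212), with the pointer tip at about (410,238). The block corners are (415,70), (655,165), (298,408) and (540,493). Next I'll check the stand yaw from those corners.

Run:
```python
from h import *
T=np.load("pics/w2.npy"); f=lambda u,v,z: onplane("wrist",(u/3+220-.33,v/3-.33),z,T)[:2]
A,B,C,D=[f(*p,36) for p in ((415,70),(655,165),(298,408),(540,493))]
ang=lambda v:np.degrees(np.arctan2(v[1],v[0]))
print(A,B,C,D); print(ang(B-A)+90,ang(D-C)+90,ang(A-C),ang(B-D),np.hypot(*(A-C)),np.hypot(*(B-D)))
mid=(B+D)/2; print("mid",mid,"axis centre est:")
for th in (-18.5,-20):
    t=np.radians(th); ey=np.array([-np.sin(t),np.cos(t)]); ex=np.array([np.cos(t),np.sin(t)]); c=mid+172*ey; print(th,c,"lifter",c-55*ey,"pad",c-142*ey-48*ex,"grey",c-142*ey+54*ex)
print("knob",f(178,145,133),"redrim",f(344,213,96),"pointer top",f(408,240,76),"grey",f(592,178,55), "orange",f(530,433,86))
im=cv2.imread("pics/w2.png")
r=cv2.resize(im[:140,200:360],None,fx=4,fy=4,interpolation=cv2.INTER_CUBIC)
cc=cv2.HoughCircles(cv2.cvtColor(r,cv2.COLOR_BGR2GRAY),cv2.HOUGH_GRADIENT,1,80,param1=100,param2=18,minRadius=42,maxRadius=66)[0]
for q in cc: print((q[:2]/4+[200,0]).round(1),q[2],onplane("wrist",q[:2]/4+[200-.4,-.4],96,T).round(1))
```

```text
[606.63765165  38.84429536] [575.19042782 -61.06692676] [469.34795742  84.54539957] [436.30096659 -14.78428489]
-17.47148240041821 -18.40228652386925 -18.4116105954056 -18.429808290637194 144.69641000005325 146.39796918062368
mid [505.74569721 -37.92560582] axis centre est:
-18.5 [560.32209811 125.18606287] lifter [542.87034201  73.02826184] pad [469.74530145   5.75472734] grey [566.47431428 -26.61034761]
-20 [564.57316186 123.70152495] lifter [545.76205398  72.01843081] pad [470.90105571   6.68213968] grey [566.74970303 -28.20391494]
knob [555.08593413 120.26022892] redrim [539.12012653  70.64210068] pointer top [532.58692604  47.12905858] grey [563.23814081 -26.85018918] orange [466.34563848   4.31428063]
[292.1 105.6] 59.8 [504.8 112.1  96. ]
[335.4  70.4] 47.6 [539.8  70.   96. ]
[231.4  39.4] 48.6 [575.1 172.9  96. ]
[239.6  90.4] 44.4 [521.8 164.3  96. ]
[324.1  19.9] 50.0 [591.9  80.9  96. ]
[273.6   2.1] 52.6 [612.5 130.7  96. ]
```

```bash
cat >> h.py <<'E'
C0=np.array([557.5,121.7]); TH=np.radians(-18.3)
def S(x,y): # stand frame -> world xy
    return C0+[x*np.cos(TH)-y*np.sin(TH),x*np.sin(TH)+y*np.cos(TH)]
def press(x):
    p=S(x,-142); ctrl.set_gripper(0); ctrl.goto([*p,115],down(TH)); ctrl.dwell(.1)
    for zt in (48,46):
        hit=ctrl.line_to([*p,zt],max_speed=40,until_force=9)
        o=ctrl.get_obs(); print("press",hit,o["position"].round(1),o["force"].round(1),o["clock"])
        if o["position"][2]<53.5: break
    ctrl.line_to([*p,130],max_speed=200)
E
python3 - <<'E'
from h import *
press(-50)
ctrl.set_gripper(60)
ctrl.goto([420,-50,270],down(0)); ctrl.dwell(.2); T,im=snap("w3"); print(ctrl.get_obs()["clock"])
m=masks(im)
for n,z in (("red",128),("orange",52)):
    x=m[n].copy(); x[200:]=0
    u,s=cen(x); print(n,u,s,onplane("wrist",u,z,T).round(1))
cv2.imwrite("pics/w3b.png",cv2.resize(im[:200,200:560,::-1],(792,440),interpolation=cv2.INTER_CUBIC))
E
```

```text
press True [464.    3.   55.2] [-1.7  1.   8.2] 12.775
press True [464.1   3.   54.9] [-4.3  0.5 18.9] 12.9833
15.0417
red [189.42222222  62.76444444] [182  54  16  18 225] [539.2  68.6 128. ]
orange [268.82593857 132.7116041 ] [255 119  29  29 586] [462.7   3.7  52. ]
```

View pics/w3b.png

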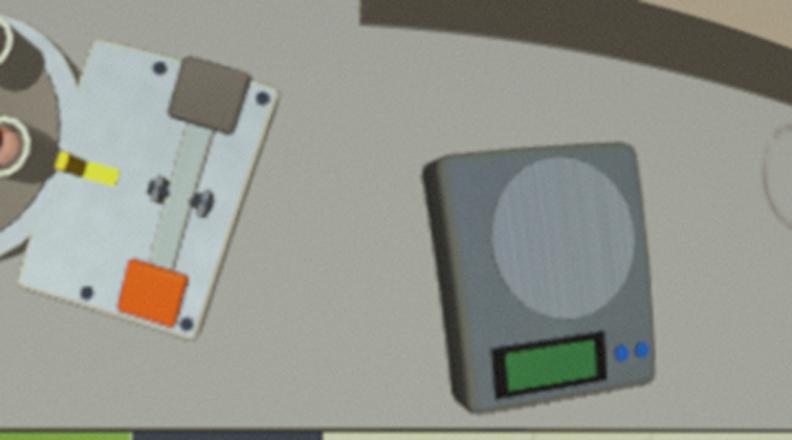

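The orange pad is down and the red cap is raised: its ray meets z=128 right over the lifter. The pan is centred at about (564,238) in the crop, which is pixel (456,108). Now to grasp and carry.

Run:
```python
from h import *
T=np.load("pics/w3.npy"); im=cv2.imread("pics/w3.png")
pan=onplane("wrist",(564/2.2+200-.3,238/2.2-.3),60,T)
E=[onplane("wrist",(u/2.2+200-.3,v/2.2-.3),60,T)[:2] for u,v in ((492,238),(635,238),(564,157),(564,320))]
print("pan",pan.round(1),np.round(E,1))
v=np.array([539.6,69.0]); q=down(TH+np.pi/2)
ctrl.goto([*v,190],q); ctrl.dwell(.1)
hit=ctrl.line_to([*v,99.5],max_speed=80,until_force=8); o=ctrl.get_obs(); print(hit,o["position"],o["force"])
ctrl.set_gripper(10); o=ctrl.get_obs(); print(o["width"],o["grip_force"],o["position"],o["force"],o["clock"])
ctrl.line_to([*v,165],max_speed=80); o=ctrl.get_obs(); print(o["width"],o["grip_force"],o["clock"])
T,im=snap("w4"); cv2.imwrite("pics/w4b.png",im[:,:,::-1])
```

```text
pan [ 498.5 -218.4   60. ] [[ 495.3 -175.5]
 [ 502.8 -265. ]
 [ 543.3 -217.3]
 [ 453.2 -221.3]]
False [540.08111932  69.0105397  100.04766453] [-0.20081173  0.07331505  0.16812598]
20.186921667625683 58.54589581489563 [539.76624836  69.01069319  99.77688314] [-0.35548495  0.20830594  1.29501008] 17.7917
20.134016510347735 58.61472845077515 18.7583
```

View pics/w4b.png

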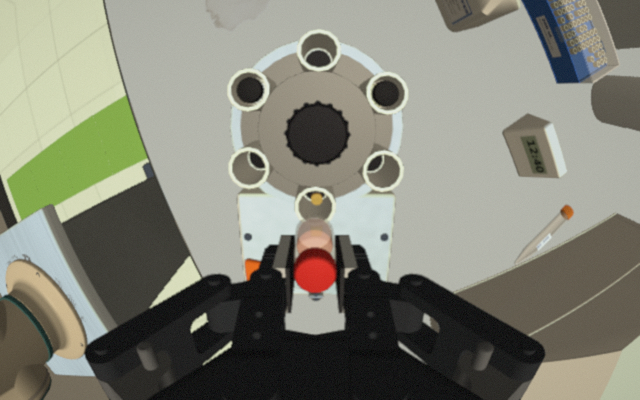

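The vial is held upright above its cup, at (315,265), and the brass lifter head shows in the empty cup at (316,200). Next I'll carry it to the pan.

Run:
```python
from h import *
p=np.array([498.5,-219.5])
ctrl.line_to([*p,165],max_speed=130); ctrl.line_to([*p,92],max_speed=60); ctrl.dwell(.3)
z0=ctrl.get_obs()["force"]
hit=ctrl.line_to([*p,79],max_speed=8,until_force=1.5); o=ctrl.get_obs(); print(hit,o["position"],o["force"]-z0,o["clock"])
ctrl.dwell(.2); o=ctrl.get_obs(); print(o["position"],o["force"]-z0)
```

```text
True [ 498.48100814 -219.49231555   83.06643128] [-1.09753388 -1.41982623  4.99781179] 23.9417
[ 498.49263994 -219.48183464   83.03768996] [-0.21756295 -0.45474741  5.16336859]
```

Run:
```python
from h import *
p=np.array([498.5,-219.5])
ctrl.set_gripper(60); ctrl.dwell(.2); ctrl.line_to([*p,190],max_speed=100)
press(50)
ctrl.goto([400,-60,290],down(0)); ctrl.dwell(.3); T,im=snap("w5"); print(ctrl.get_obs()["clock"])
u,s=cen(masks(im)["red"][:200]); print("red",u,s,onplane("wrist",u,111,T).round(1))
cv2.imwrite("pics/w5b.png",cv2.resize(im[:200,160:560,::-1],(800,400),interpolation=cv2.INTER_CUBIC))
```

```text
press True [561.9 -29.2  55.4] [-1.  -0.5  5.9] 29.7833
press True [561.9 -29.2  55.3] [-2.2 -0.2  9.5] 29.9917
31.775
red [457.62264151  90.50943396] [451  84  14  14 159] [ 498.4 -215.9  111. ]
```

View pics/w5b.png

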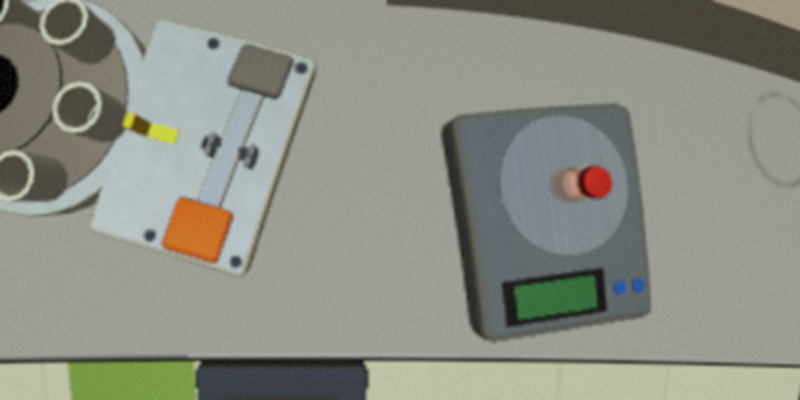

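The vial stands upright on the pan, with the cap at (596,182) in the crop. I'll press the grey pad again, more firmly, to confirm it's at the end of its travel.

Run:
```python
from h import *
p=S(55,-142); ctrl.set_gripper(0); ctrl.goto([*p,110],down(TH)); ctrl.dwell(.2)
z0=ctrl.get_obs()["force"]
for k in range(2):
    h=ctrl.line_to([*p,46],max_speed=30,until_force=10); ctrl.dwell(.15); o=ctrl.get_obs(); print(h,o["position"].round(2),(o["force"]-z0).round(1))
ctrl.line_to([*p,150],max_speed=200)
ctrl.goto([420,90,270],down(0)); ctrl.dwell(.3); T,im=snap("w6"); print(ctrl.get_obs()["clock"])
m=masks(im)
for n,z in (("orange",87),("red",111)):
    x=m[n].copy(); x[200:]=0; u,s=cen(x); print(n,u,s,onplane("wrist",u,z,T).round(1))
cv2.imwrite("pics/w6b.png",cv2.resize(im[:200,200:600,::-1],(800,400),interpolation=cv2.INTER_CUBIC))
```

```text
True [565.08 -30.35  54.18] [-0.2 -0.4  7.3]
True [565.12 -30.36  54.04] [-2.2 -0.5 10.5]
37.2167
orange [394.07371349 134.20027816] [379 118  32  33 719] [466.    4.4  87. ]
red [562.60869565 121.76086957] [559 116   9  13  92] [ 498.8 -214.3  111. ]
```

View pics/w6b.png

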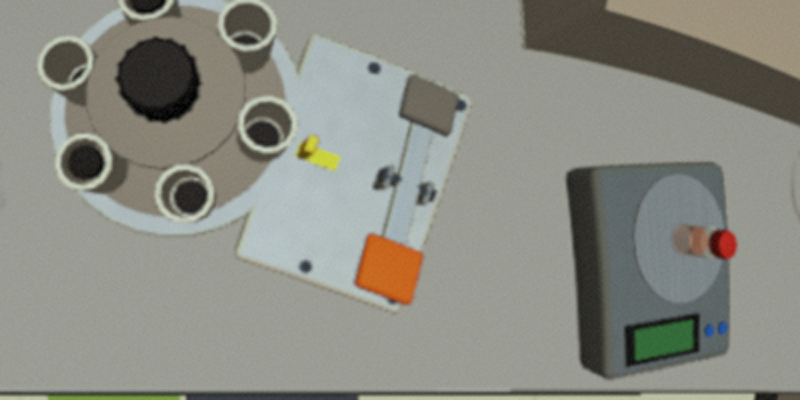

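The rocker is back at its starting pose (orange at (466,4), as at first), the lifter is gone from the empty cup, and the vial is upright on the pan.

```bash
python3 -c "
from rig import ctrl
print(ctrl.sign_off())"
```

```text
the job is handed in; nothing more can be done
None
```

I handed the job in at about 37 s on the robot's clock: the red-capped vial stands upright near the centre of the balance pan, the rocker is grey end down with the lifter home, and I moved only the wheel, the rocker and the red vial.

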